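# Shut and latch the ice chest on the bar trolley

## Task

The ice chest on the trolley has just been filled. Lower its lid gently until it rests on the seal, flip the wire loop of the front latch up and over so that it hooks behind the lip of the lid's keeper, then press the latch lever right down against the chest so that the lid is pulled tight and stays latched. Leave the glasses, jigger and mallet as they stand.

Things in the scene. Friction and masses are not known exactly. Their poses are not given: they have to be found in the camera images.
- chest: Steel insulated ice chest, fixed on the trolley: 210 mm deep (x), 320 mm wide (y), 199 mm high with the lid shut (217 mm over the lid's hand grip). Origin under its centre; x points level to its rear, y along its front, z up. Latch lever, wire loop and keeper are midway along its front (-x).
- latch_pivot (a point): Pin of the latch lever, lying along y on the chest's front, 120 mm above the trolley top, 29 mm in front of the chest's front face and 26 mm in front of the shut lid's. Axes as the chest's: x level to the rear, y along the front, z up. Its bracket is 48 mm wide.
- lever (a joint): Latch lever angle about its pin (rad): 0 = right down, flat along the front; grows as it swings out and up to a stop at 2.2. Starts raised at 2.0 to 2.2; friction holds it. Steel plate 40 mm wide, 3 mm thick, 4 to 70 mm from the pin, with an 8 mm bead at its end. Hooked, it takes up to about 8 N near the end, goes over centre, then stays down.
- lever_end (a point): Point on the lever's outer face (the upper face when raised), 60 mm from the pin, mid-width. That face lies 4 mm outward of the pin's line.
- bail_pin (a point): Pin on the lever that carries the wire loop, 20 mm from the lever's pin. It swings with the lever, its direction from the lever's pin lagging the lever's by 0.21 rad (lever right down: 19.6 mm below and 4.2 mm behind the lever's pin).
- bail (a joint): Angle of the wire loop about its pin, relative to the lever (rad): 0 = as latched, about 3.1 = flopped out along the lever, as at the start. It swings freely: from upright it falls outward or inward by its own weight.
- bail_bar (a point): Centre of the cross bar of the wire loop (6 mm steel wire). The loop is 64 mm wide (52 mm inside); the bar is 72 mm from its pin. Flopped, the loop points out from the chest and up, its bar about 20 mm beyond the lever's end with free space under it, where it can be pushed from below.
- keeper (a point): Seat for the bar's centre in the keeper on the lid's front (axes as the lid's). Keeper 36 mm wide: 4 mm tongue, top 3 mm below this point; upturned 4 mm lip, back face 3 mm in front, top 7 mm above; behind, a ramp up to the lid face, 17 mm back. Let fall inward from upright, lever raised, the loop clears the lip and rests on the ramp; it slides down to the seat as the lever comes down.
- lid (a joint): Lid angle (rad): 0 = tight, grows as the front rises. Starts at 0.4 to 0.72; a stiff hinge holds it where left (under 5 N at the grip lowers it). Resting unlatched on the soft rubber seal it reads about 0.012 to 0.022; the latch pulls it to about 0. Hinge line along y, 239 mm behind and 37 mm above the lever's pin.
- lid_grip (a point): Middle of the top of the pine hand grip on the lid, 130 mm wide (y) by 26 mm, 18 mm high, 175 mm in front of the hinge line and 60 mm above it when shut. Push here to lower the lid.
- tumbler_a: Heavy-based glass tumbler, 82 mm across, 95 mm high, standing beside the chest. Origin under its base. Leave alone.
- tumbler_b: A second tumbler like it. Leave alone.
- jigger: Stainless double-cone jigger, 46 mm across, 110 mm high, standing beside the chest. Origin under its base. Leave alone.
- mallet: Wooden ice mallet lying beside the chest: head 62 x 110 x 60 mm, handle 24 mm thick running 160 mm from the head along its -x. Origin under its head. Leave alone.

How it is judged:
By the outcome, as a careful person would: the job done as asked, in the order asked, and still so for the second after the job is handed in, with the robot touching nothing.
It also fails if it takes over 61 s, if anything falls off the work surface, if the arm or the gripper's body presses on something with over 40 N, if the wrist force passes 120 N, or if a joint passes its speed limit or range.

## Robot

A 6-joint arm with a two-finger parallel gripper is mounted at the origin on the work surface. World frame = base frame: x ahead of the robot, y to its left, z up, the work surface at z = 0. Lengths are in m, angles in degrees, forces in N, time in s.
With the tool pointing down it reaches from about 0.275 to 0.75 m from the base axis. Payload 10.2 kg.
Tool frame: the origin (TCP) lies midway between the tips of the shut fingers; the grasp point (between the pads) lies 19 mm behind it (env.tcp_to_grasp is the x of the grasp point in the tool frame, in m); x points along the fingers, y is the direction in which the jaws open and shut, and the axes are right-handed (so a half turn about x gives the same grasp; the last joint's range is limited). The gripper opens to 88 mm and grips with 3 to 60 N. Pads are 18 mm wide; open, the fingers measure 123 mm over their backs; the gripper's body (75 mm by 187 mm) begins 45 mm behind the grasp point.
Start: joints at [-82.472, 17.928, 85.812, -0, 76.261, -12.8], TCP at [0.182, -0.492, 0.239] pointing down, gripper open.
Joint ranges: [-168.41, 168.41], [-55.51, 124.54], [10.69, 146.95], [-70.63, 250.63], [1, 178], [-165.06, 165.06]. Speed limits (degrees/s): [136.94, 136.94, 172.46, 180, 180, 180].

## Interface

Orientations are given as [roll, pitch, yaw] about the fixed x, y, z axes, in that order (R = Rz(yaw) Ry(pitch) Rx(roll)).
In Python, from station import status, viewer, env gives the robot as it stands. The module is installed in compiled form; this text tells all that it offers.
- The arm moves only by the tool send_rows, never from a script. Its argument "increments" is a list that holds one entry, the list of rows, each a list of 7 numbers: the shift along the world's x, y, z in mm, then the turn, a rotation vector about the world's x, y, z in degrees, then the closure, from 0 (fully open) to 1 (shut). In form: [[[x, y, z, wx, wy, wz, grip], ...]]. A call has 1 to 5 rows; each row shifts and turns the pose as measured when the row begins; what a row does not reach is not made up. A row lasts 1/10 s, in which the tool goes at most 50 mm and 8.59 degrees, less where a joint would pass 70% of its speed; a pose out of reach is approached as far as the arm can. A call with a gripper value outside its range is refused whole. The fingers move at their own pace and stop on an object; "grip_force" is the grip in N (left out, the last holds). Time passes only in rows, so rows that do not move let the fingers close. It gives the time, the measured TCP pose, the force and the opening at its end, in the units of the state.
- status.get_obs(): the state, without advancing time (a new reading comes with each control period).
- viewer.grab_frame(name): name is "scene" or "top"; returns a dict with "pixels" (420x560x3 uint8, red, green, blue), "fx", "fy", "cx", "cy" (pixels), "dist" ([k1, k2, p1, p2, k3] as OpenCV has them; the pictures are not rectified), "R" (3x3) and "t" (3): a world point X has camera coordinates R X + t. Camera axes: x right, y down, z forward; pixel columns grow to the right and rows downward; lengths in m; the calibration is good to about 2 mm. A picture is of the moment at which its call begins. There is no depth.
- env.sign_off(): hands the job in, once; it reports no verdict.
The state is a dict: "time": time; "qpos": joint angles; "joint_vel": joint speeds; "effort": joint torques, N m; "tool_pos": TCP position; "tool_rot": TCP orientation; "wrist_force": force on the tool from outside, world axes, zero at the start; "torque": the same for the moment, N m; "opening": finger opening in m.
Only numpy, scipy, OpenCV 4.12 (cv2) and the standard library are available. Lean on these libraries where they do the work, as an engineer would, in place of code of your own. Each camera call takes 0.05 s, during which the arm holds its last target.

## Working session

There is one attempt and no reset: what is moved stays moved. The work goes in short steps, Python scripts to look and compute and a tool call to move; the robot and the scene stay as the last step left them, time stands still between calls to the robot, and variables do not carry over. Pictures are saved under pics/ and viewed, and the job is handed in when it is done.

Besides the shell and the picture viewer there is one more tool, called after "Request:" by a JSON object that holds its "api" and its "payload". send_rows: Moves the arm, as the interface text tells. Its arguments: {"type":"object","properties":{"increments":{"type":"array"},"grip_force":{"type":"number"}},"required":["increments"]}

```bash
mkdir -p pics; cat > h.py <<'E'
import numpy as np, cv2
from station import status, viewer, env
def snap(tag):
    out={}
    for n in("scene","top"):
        f=viewer.grab_frame(n); out[n]=f
        cv2.imwrite(f"pics/{tag}_{n}.png",f["pixels"][:,:,::-1])
        np.savez(f"pics/{tag}_{n}.npz",**{k:np.array(v) for k,v in f.items()})
    return out
def load(tag,n): return np.load(f"pics/{tag}_{n}.npz")
def K(f): return np.array([[f["fx"],0,f["cx"]],[0,f["fy"],f["cy"]],[0,0,1]],float)
def ray(f,p):
    u=cv2.undistortPoints(np.array([[p]],float),K(f),np.array(f["dist"],float))[0,0]
    R=np.array(f["R"]);t=np.array(f["t"]).ravel()
    d=R.T@np.array([u[0],u[1],1]); return -R.T@t,d/np.linalg.norm(d)
def onz(f,p,z):
    o,d=ray(f,p); return o+d*(z-o[2])/d[2]
def tri(fs,ps):
    A=np.zeros((3,3));b=np.zeros(3)
    for f,p in zip(fs,ps):
        o,d=ray(f,p);M=np.eye(3)-np.outer(d,d);A+=M;b+=M@o
    x=np.linalg.solve(A,b)
    return x,[np.linalg.norm((np.eye(3)-np.outer(ray(f,p)[1],ray(f,p)[1]))@(x-ray(f,p)[0])) for f,p in zip(fs,ps)]
def proj(f,X):
    return cv2.projectPoints(np.array(X,float).reshape(-1,3),cv2.Rodrigues(np.array(f["R"],float))[0],np.array(f["t"],float).reshape(3,1),K(f),np.array(f["dist"],float))[0][:,0]
E
python3 - <<'E'
from h import *
o=snap("a")
for n in o:
    f=o[n];print(n,f["fx"],f["dist"],(-np.array(f["R"]).T@np.array(f["t"])).round(3)); print(np.array(f["R"]).round(3))
    im=f["pixels"]; cv2.imwrite(f"pics/a_{n}_b.png",cv2.resize(im,(784,588),interpolation=cv2.INTER_CUBIC)[:,:,::-1])
print(status.get_obs())
E
```

```text
scene 430.44833544746524 [-0.05623345  0.          0.          0.          0.        ] [ 0.632 -0.299  1.044]
[[ 0.999  0.038 -0.   ]
 [ 0.036 -0.941 -0.338]
 [-0.013  0.337 -0.941]]
top 403.79739540647677 [-0.11303775  0.          0.          0.          0.        ] [0.488 0.004 1.068]
[[-0.022 -1.    -0.016]
 [-0.992  0.024 -0.124]
 [ 0.124  0.013 -0.992]]
{'time': 0.1, 'qpos': array([-8.24706397e+01,  1.79561389e+01,  8.58481130e+01, -7.64010646e-04,
        7.62596856e+01, -1.28003442e+01]), 'joint_vel': array([ 0.04221874, -0.01018897, -0.07336674,  0.04545367, -0.11188611,
       -0.02885314]), 'effort': array([ 2.46068514e-03, -4.02813470e+01, -2.52647299e+01,  6.95353886e-02,
        3.42033128e-02, -5.09944778e-05]), 'tool_pos': array([ 0.18235012, -0.49209339,  0.23822932]), 'tool_rot': array([-102.13550349,   89.93605809,   98.1943829 ]), 'wrist_force': array([ 0.05262393,  0.17178798, -0.17097389]), 'torque': array([-0.0469628 ,  0.00716022,  0.04678817]), 'opening': 0.08861432079914605}
```

View pics/a_scene_b.png

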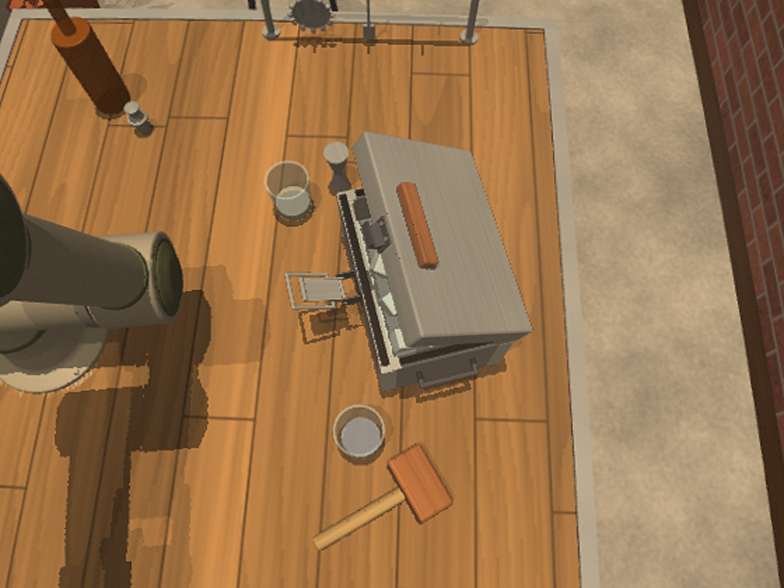

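View pics/a_top_b.png

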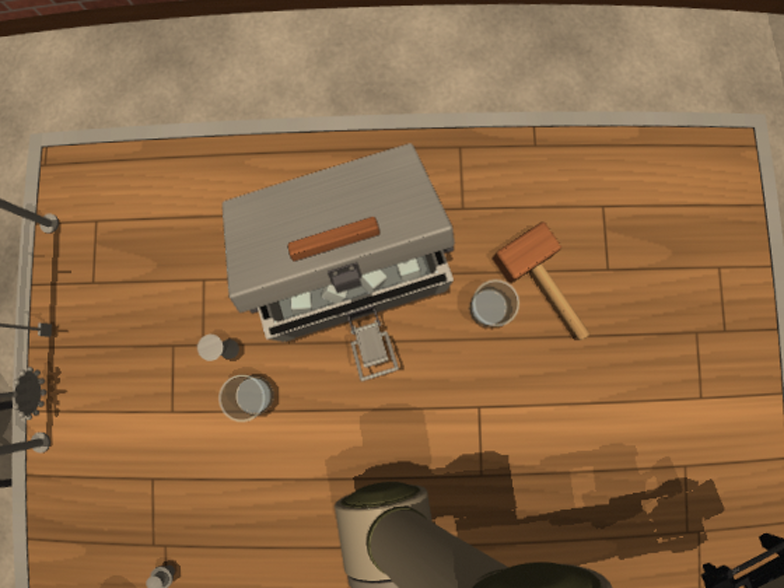

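The scene shows the chest with its lid up, at about x 340–530, y 130–390 (enlarged 1.4x). The loop and lever stick out towards the robot at (320,290) in "scene" and (372,345) in "top". I'll zoom in for corners.

```bash
cat > crop.py <<'E'
import sys,cv2
# file x0 y0 w h scale out ; grid labelled in original px
f,x0,y0,w,h,s,o=sys.argv[1:8];x0,y0,w,h,s=map(int,(x0,y0,w,h,s))
im=cv2.imread(f)[y0:y0+h,x0:x0+w];im=cv2.resize(im,None,fx=s,fy=s,interpolation=cv2.INTER_CUBIC)
for x in range((x0+9)//10*10,x0+w,10):
    cv2.line(im,((x-x0)*s,0),((x-x0)*s,6),(0,255,255),1)
    if x%20==0: cv2.putText(im,str(x),((x-x0)*s,16),0,.35,(0,255,255),1)
for y in range((y0+9)//10*10,y0+h,10):
    cv2.line(im,(0,(y-y0)*s),(6,(y-y0)*s),(0,255,255),1)
    if y%20==0: cv2.putText(im,str(y),(8,(y-y0)*s+4),0,.35,(0,255,255),1)
cv2.imwrite(o,im)
E
python3 crop.py pics/a_scene.png 195 85 195 200 3 pics/a1.png
python3 crop.py pics/a_top.png 145 95 190 185 3 pics/a2.png
```

```text
(no output)
```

View pics/a1.png

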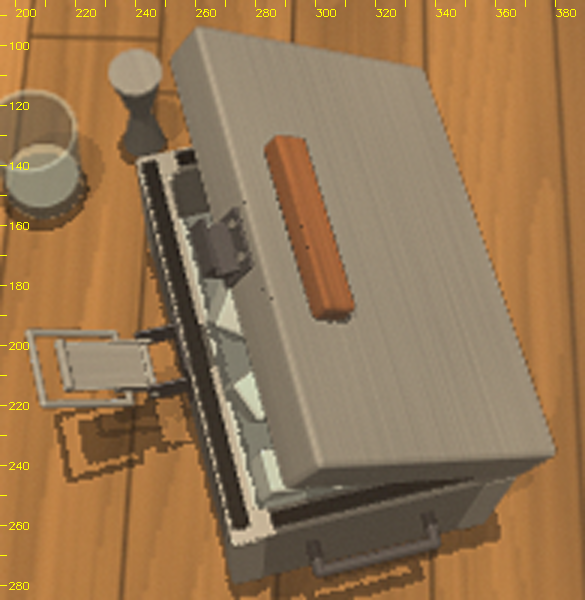

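View pics/a2.png

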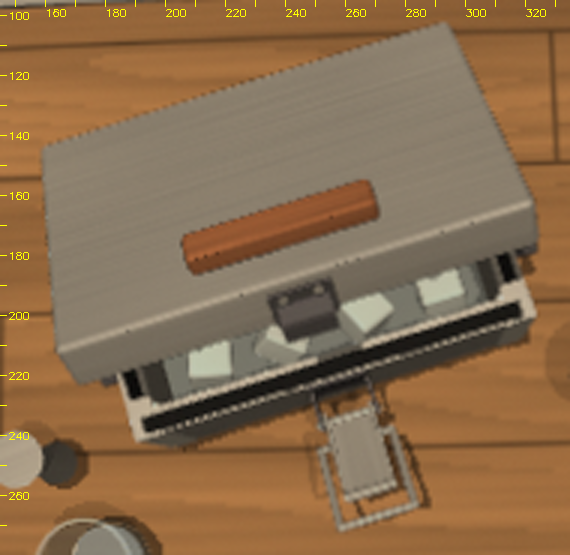

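```bash
cat > fit.py <<'E'
from h import *
from scipy.optimize import least_squares
S,T=load("a","scene"),load("a","top")
pts={"rimL":((240.5,157),(190.5,241)),"rimR":((232,266),(322,200)),
"lidFL":((259,95),(163,212)),"lidRL":((336,107),(159,144)),"lidRR":((376,236),(293,103)),"lidFR":((299,241),(322,162)),
"bailL":((204,196),(258,271)),"bailR":((210,220),(286,262)),"levL":((215,198),(260,262)),"levR":((219,215),(276,257)),
"gripFL":((283,135),(210,186)),"gripFR":((299,190),(270,167)),
"keepL":((258,158),(236,205)),"keepR":((264,176),(258,198))}
X={}
for k,(a,b) in pts.items():
    x,e=tri((S,T),(a,b));X[k]=x;print(k,x.round(4),np.round(e,4))
L=lambda a,b:np.linalg.norm(X[a]-X[b]).round(4)
for p in [("rimL","rimR"),("lidFL","lidFR"),("lidRL","lidRR"),("lidFL","lidRL"),("lidFR","lidRR"),("bailL","bailR"),("levL","levR"),("gripFL","gripFR")]:
    d=X[p[0]]-X[p[1]];print(p,L(*p),"yaw of dir", np.degrees(np.arctan2(-d[0],d[1])).round(2), np.degrees(np.arctan2(d[2],np.hypot(d[0],d[1]))).round(1))
np.save("X.npy",X,allow_pickle=True)
E
python3 fit.py
```

```text
rimL [0.5293 0.2463 0.0179] [0.0108 0.0108]
rimR [ 0.5744 -0.0938  0.2667] [0.0359 0.0359]
lidFL [0.581  0.2392 0.2982] [0.0019 0.0019]
lidRL [0.7511 0.2839 0.1974] [0.0011 0.0011]
lidRR [ 0.835  -0.0229  0.1939] [0.003 0.003]
lidFR [ 0.6699 -0.0727  0.3024] [0.0028 0.0028]
bailL [0.4613 0.0657 0.1602] [0.0007 0.0007]
bailR [0.4813 0.0033 0.1765] [0.0007 0.0007]
levL [0.4834 0.0621 0.1568] [0.0018 0.0018]
levR [0.4939 0.0263 0.1454] [0.0019 0.0019]
gripFL [0.6321 0.1482 0.2935] [0.0004 0.0004]
gripFR [0.6664 0.0297 0.2942] [0.0007 0.0007]
keepL [0.5888 0.0949 0.2978] [0.0046 0.0046]
keepR [0.6014 0.0523 0.3057] [0.0032 0.0032]
('rimL', 'rimR') 0.4238 yaw of dir 7.55 -36.0
('lidFL', 'lidFR') 0.3243 yaw of dir 15.91 -0.7
('lidRL', 'lidRR') 0.318 yaw of dir 15.29 0.6
('lidFL', 'lidRL') 0.2027 yaw of dir 104.69 29.8
('lidFR', 'lidRR') 0.2037 yaw of dir 106.77 32.2
('bailL', 'bailR') 0.0675 yaw of dir 17.81 -14.0
('levL', 'levR') 0.0391 yaw of dir 16.3 16.9
('gripFL', 'gripFR') 0.1234 yaw of dir 16.15 -0.3
```

```bash
cat > fit2.py <<'E'
from h import *
from scipy.optimize import least_squares
S,T=load("a","scene"),load("a","top")
P={"rimL":((241,137.7),(190.7,241.7)),"rimR":((272,266),(322.7,201)),
"lidFL":((259.3,94.5),(163.7,211.7)),"lidRL":((336,107.7),(159.3,144)),"lidRR":((379.5,235.7),(293.7,102.7)),"lidFR":((301.7,240.7),(323,162.7)),
"bailL":((204,196),(258.3,271.7)),"bailR":((209.3,220),(286.7,262.3)),"levL":((214.3,198.3),(260,262.5)),"levR":((218.3,214.7),(276.7,257.3))}
for k,(a,b) in P.items():
    x,e=tri((S,T),(a,b));print(k,x.round(4),np.round(e,4))
def chest(p,q):
    c,s=np.cos(p[2]),np.sin(p[2]);return np.array([p[0]+c*q[0]-s*q[1],p[1]+s*q[0]+c*q[1],q[2]])
def lidp(a,x,y,z): # x,z rel hinge, lid angle a: front(-x) rises
    return [.105+x*np.cos(a)+z*np.sin(a), y, .157-x*np.sin(a)+z*np.cos(a)]
def lev(th,r,h,y): # th 0 down -> direction (-sin, -cos) ; outward normal at 0 = -x
    d=np.array([-np.sin(th),-np.cos(th)]);n=np.array([-np.cos(th),np.sin(th)])
    v=r*d+h*n;return [-.134+v[0],y,.120+v[1]]
def bailp(th,b,r,y):
    g=th-0.21; c=np.array([-.134,.12])+.02*np.array([-np.sin(g),-np.cos(g)])
    # bail=0 : latched, pointing up from pin ~ ; direction angle = th+pi-b..
    a=th+np.pi+b  # rotates
    v=r*np.array([-np.sin(a),-np.cos(a)]);return [c[0]+v[0],y,c[1]+v[1]]
def model(p):
    a,th,b,zr,xr,w,wr=p[3:10]; xrear=xr
    M={"rimL":[-.105,.16,zr],"rimR":[-.105,-.16,zr]}
    M["lidFL"]=lidp(a,-.213,w,.042);M["lidFR"]=lidp(a,-.213,-w,.042)
    M["lidRL"]=lidp(a,xr,w,.042);M["lidRR"]=lidp(a,xr,-w,.042)
    M["levL"]=lev(th,.076,.004,.02);M["levR"]=lev(th,.076,.004,-.02)
    M["bailL"]=bailp(th,b,.074,.032);M["bailR"]=bailp(th,b,.074,-.032)
    return {k:chest(p,v) for k,v in M.items()}
def res(p,full=False):
    m=model(p);r=[]
    for k,(a,b) in P.items():
        r+=list(proj(S,m[k])[0]-a)+list(proj(T,m[k])[0]-b)
    return np.array(r)
p0=[.68,.1,.27,.55,2.1,-3.1,.165,0,.16,0]
s=least_squares(lambda p:np.r_[res(p),(p[9])*1],p0,loss="soft_l1")
p=s.x;print(p.round(4));
for (k,_),r in zip(P.items(),res(p).reshape(-1,4)):print(k,r.round(1))
np.save("p.npy",p)
E
python3 fit2.py
```

```text
rimL [0.5317 0.2198 0.1534] [0.0011 0.0011]
rimR [ 0.6181 -0.0848  0.1469] [0.0002 0.0002]
lidFL [0.5814 0.2366 0.3032] [0.0014 0.0014]
lidRL [0.7517 0.2839 0.1948] [0.0009 0.0009]
lidRR [ 0.8395 -0.0232  0.1926] [0.0003 0.0003]
lidFR [ 0.6717 -0.0733  0.3016] [0.0005 0.0005]
bailL [0.4605 0.0654 0.1599] [0.0002 0.0002]
bailR [0.4806 0.0018 0.1809] [0.0007 0.0007]
levL [0.482  0.0621 0.1553] [0.0015 0.0015]
levR [0.4932 0.0246 0.1518] [0.0019 0.0019]
[ 0.6769  0.0957  0.2808  0.5617  2.1141 -3.1268  0.1517 -0.005   0.1603
  0.    ]
rimL [-0.4  0.3 -0.3 -0.4]
rimR [ 0.9  0.6  1.1 -1.4]
lidFL [ 0.6 -0.5  0.6  0.3]
lidRL [-0.7  0.1 -0.2 -0. ]
lidRR [ 0.3  0.1  0.4 -0.6]
lidFR [-0.8 -0.8 -0.  -0.1]
bailL [-0.3 -1.5 -0.8 -0.1]
bailR [-0.1  0.9 -1.7  0.6]
levL [-1.1 -0.3  0.3 -0.6]
levR [-1.6 -0.3  0.7 -0.8]
```

```bash
cat > rt.py <<'E'
from h import *
from scipy.spatial.transform import Rotation as Ro
o=status.get_obs();R=Ro.from_euler("xyz",o["tool_rot"],degrees=True)
yaw=np.load("p.npy")[2]
def goal(tilt,sgn): # tilt: 0 down, 90 forward
    t=np.radians(tilt);x=np.array([np.sin(t)*np.cos(yaw),np.sin(t)*np.sin(yaw),-np.cos(t)])
    y=sgn*np.array([-np.sin(yaw),np.cos(yaw),0]);return Ro.from_matrix(np.c_[x,y,np.cross(x,y)])
if __name__=="__main__":
    print(R.as_matrix().round(3),o["tool_pos"],o["qpos"].round(1))
    for tl in(0,45):
        for s in(1,-1): print(tl,s,np.degrees((goal(tl,s)*R.inv()).as_rotvec()).round(2))
    p=np.load("p.npy")
    from fit2 import chest,lidp,lev,bailp,S,T
    print("tumblers", onz(T,(240/1.4,405/1.4),0.01).round(3), onz(T,(490/1.4,307/1.4),.01).round(3))
    for a in(.56,.3,.1,.02): print("grip",a,chest(p,lidp(a,-.175,0,.06)).round(4))
E
python3 rt.py | grep -v "^lid\|^rim\|^bail\|^lev"
```

```text
[[-0.     0.347 -0.938]
 [ 0.001 -0.938 -0.347]
 [-1.    -0.001 -0.   ]] [ 0.18235012 -0.49209339  0.23822932] [-82.5  18.   85.8  -0.   76.3 -12.8]
0 1 [ 1.0000e-02 -1.0000e-01  1.7576e+02]
0 -1 [-0.06 -0.01 -4.24]
45 1 [-64.04 -21.16 162.67]
45 -1 [ 14.   -42.76  -4.05]
[ 0.6769  0.0957  0.2808  0.5617  2.1141 -3.1268  0.1517 -0.005   0.1603
  0.    ]
tumblers [0.413 0.305 0.01 ] [ 0.587 -0.168  0.01 ]
grip 0.56 [0.6659 0.0926 0.3008]
grip 0.3 [0.6342 0.0834 0.266 ]
grip 0.1 [0.6162 0.0782 0.2342]
grip 0.02 [0.6108 0.0767 0.2205]
```

Request:
{"api": "send_rows", "payload": {"increments": [[[0, 0, 40, 0, 0, -0.8, 1], [28, 34, 20, 0, 0, -0.8, 1], [28, 34, 15, 0, 0, -0.8, 1], [28, 34, 10, 0, 0, -0.8, 1], [28, 34, 5, 0, 0, -0.8, 1]]], "grip_force": 20}}

```text
time: 0.6
tool_pos: [0.2942, -0.3532, 0.3278]
tool_rot: [-103.1, 89.5, 92.6]
wrist_force: [-0.1, 0.7, -0.0]
opening: 0.05
```

Request:
{"api": "send_rows", "payload": {"increments": [[[28, 34, 5, 0, 0, 0, 1], [28, 34, 5, 0, 0, 0, 1], [28, 34, 5, 0, 0, 0, 1], [28, 34, 5, 0, 0, 0, 1], [28, 34, 0, 0, 0, 0, 1]]]}}

```text
time: 1.1
tool_pos: [0.4381, -0.1749, 0.3488]
tool_rot: [-105.5, 89.5, 90.2]
wrist_force: [0.6, 0.3, -0.5]
opening: 0.0105
```

Request:
{"api": "send_rows", "payload": {"increments": [[[28, 34, 0, 0, 0, 0, 1], [28, 34, 0, 0, 0, 0, 1], [28, 34, 0, 0, 0, 0, 1], [28, 34, 0, 0, 0, 0, 1], [28, 34, 0, 0, 0, 0, 1]]]}}

```text
time: 1.6
tool_pos: [0.5823, 0.0042, 0.3479]
tool_rot: [-94.1, 89.5, 101.6]
wrist_force: [-0.2, -1.3, 0.3]
opening: 0.0004
```

Request:
{"api": "send_rows", "payload": {"increments": [[[28, 30, 0, 0, 0, 0, 1], [28, 30, -4, 0, 0, 0, 1], [22, 24, -8, 0, 0, 0, 1], [6, 5, -8, 0, 0, 0, 1], [0, 0, 0, 0, 0, 0, 1]]]}}

```text
time: 2.1
tool_pos: [0.6703, 0.1021, 0.3227]
tool_rot: [-66.5, 89.3, 129.5]
wrist_force: [-0.1, -0.3, -0.9]
opening: 0.0004
```

```bash
python3 - <<'E'
from h import *
snap("b")
o=status.get_obs();print(o["tool_pos"],o["wrist_force"],o["qpos"])
E
python3 rt.py | grep -v "^lid\|^rim\|^bail\|^lev"
python3 crop.py pics/b_scene.png 195 85 195 200 3 pics/b1.png
python3 crop.py pics/b_top.png 145 95 190 185 3 pics/b2.png
```

```text
[0.66978493 0.10100909 0.3246358 ] [-0.63652645  0.28196233  0.84360023] [-1.49325494 37.89468263 42.9356685   0.49889075 99.46694213 72.69094668]
[[-0.005  0.274 -0.962]
 [ 0.009 -0.962 -0.274]
 [-1.    -0.01   0.002]] [0.66978493 0.10100909 0.3246358 ] [-1.5 37.9 42.9  0.5 99.5 72.7]
0 1 [  -0.45    0.78 -179.81]
0 -1 [-0.5  -0.29  0.19]
45 1 [  65.66   19.66 -166.02]
45 -1 [ 1.193e+01 -4.354e+01 -4.000e-02]
[ 0.6769  0.0957  0.2808  0.5617  2.1141 -3.1268  0.1517 -0.005   0.1603
  0.    ]
tumblers [0.413 0.305 0.01 ] [ 0.587 -0.168  0.01 ]
grip 0.56 [0.6659 0.0926 0.3008]
grip 0.3 [0.6342 0.0834 0.266 ]
grip 0.1 [0.6162 0.0782 0.2342]
grip 0.02 [0.6108 0.0767 0.2205]
```

View pics/b1.png

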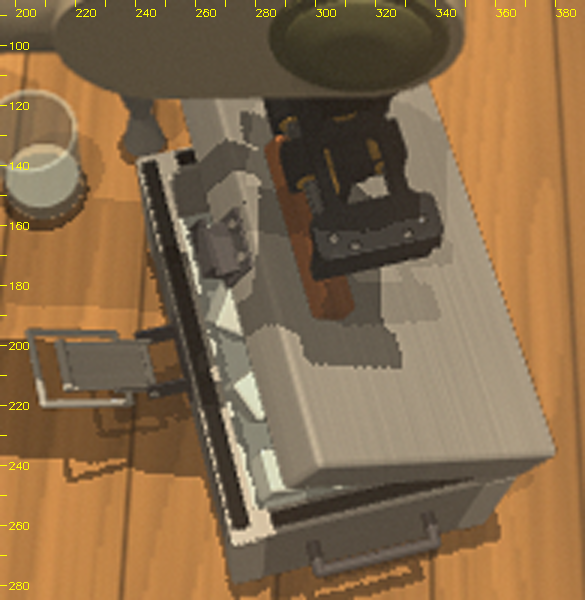

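View pics/b2.png

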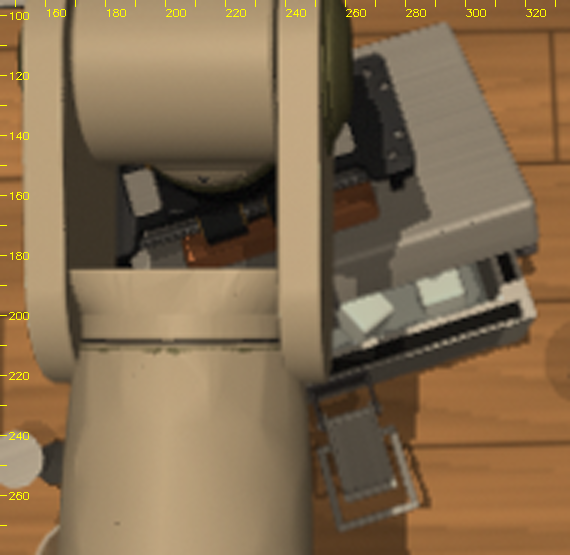

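Request:
{"api": "send_rows", "payload": {"increments": [[[-3, -6, -2, -0.5, -0.3, 0, 1], [-2, -2, -4, 0, 0, 0, 1], [0, 0, -4, 0, 0, 0, 1], [0, 0, -3, 0, 0, 0, 1], [0, 0, -3, 0, 0, 0, 1]]]}}

```text
time: 2.7
tool_pos: [0.663, 0.0887, 0.3121]
tool_rot: [159.4, 89.7, -4.9]
wrist_force: [-0.1, -1.0, -0.8]
opening: 0.0006
```

Request:
{"api": "send_rows", "payload": {"increments": [[[-1, 0, -3, 0, 0, 0, 1], [-2, -0.5, -3, 0, 0, 0, 1], [-2, -1, -3, 0, 0, 0, 1], [-3, -1, -3, 0, 0, 0, 1], [-3, -1, -3, 0, 0, 0, 1]]]}}

```text
time: 3.2
tool_pos: [0.6512, 0.0854, 0.2987]
tool_rot: [161.0, 89.5, -3.4]
wrist_force: [1.6, 0.4, 1.4]
opening: 0.0005
```

Request:
{"api": "send_rows", "payload": {"increments": [[[-2, -0.5, -4, 0, 0, 0, 1], [-2, -0.5, -4, 0, 0, 0, 1], [-2, -0.5, -4, 0, 0, 0, 1], [-2, -0.5, -4, 0, 0, 0, 1], [-2, -0.5, -4, 0, 0, 0, 1]]]}}

```text
time: 3.7
tool_pos: [0.637, 0.0814, 0.2818]
tool_rot: [114.8, 89.7, -49.6]
wrist_force: [-4.8, -0.4, 6.0]
opening: 0.0002
```

Request:
{"api": "send_rows", "payload": {"increments": [[[-2, -0.5, -4, 0, 0, 0, 1], [-2, -0.5, -4, 0, 0, 0, 1], [-2, -0.5, -4, 0, 0, 0, 1], [-2, -0.5, -4, 0, 0, 0, 1], [-2, -0.5, -4, 0, 0, 0, 1]]]}}

```text
time: 4.2
tool_pos: [0.6247, 0.0779, 0.2612]
tool_rot: [83.2, 89.6, -81.2]
wrist_force: [-2.1, -0.2, 2.7]
opening: 0.0004
```

Request:
{"api": "send_rows", "payload": {"increments": [[[-1.5, 0, -4, 0, 0, 0, 1], [-1.5, 0, -4, 0, 0, 0, 1], [-1.5, 0, -4, 0, 0, 0, 1], [-1, 0, -3, 0, 0, 0, 1], [-1, 0, -3, 0, 0, 0, 1]]]}}

```text
time: 4.7
tool_pos: [0.6178, 0.0779, 0.2404]
tool_rot: [82.5, 89.6, -82.0]
wrist_force: [-1.0, -0.4, 2.0]
opening: 0.0002
```

Request:
{"api": "send_rows", "payload": {"increments": [[[-1, 0, -3, 0, 0, 0, 1], [-1, 0, -3, 0, 0, 0, 1], [-1, 0, -2, 0, 0, 0, 1], [-0.5, 0, -2, 0, 0, 0, 1], [-0.5, 0, -2, 0, 0, 0, 1]]]}}

```text
time: 5.2
tool_pos: [0.6136, 0.0779, 0.2271]
tool_rot: [83.9, 89.6, -80.6]
wrist_force: [-1.2, -0.6, 2.0]
opening: 0.0003
```

Request:
{"api": "send_rows", "payload": {"increments": [[[-0.5, 0, -2, 0, 0, 0, 1], [0, 0, -1.5, 0, 0, 0, 1], [0, 0, -1.5, 0, 0, 0, 1], [0, 0, -1.5, 0, 0, 0, 1], [0, 0, -1, 0, 0, 0, 1]]]}}

```text
time: 5.7
tool_pos: [0.6126, 0.0779, 0.2199]
tool_rot: [77.2, 89.6, -87.2]
wrist_force: [-4.2, -1.1, 9.3]
opening: 0.0005
```

Request:
{"api": "send_rows", "payload": {"increments": [[[0, 0, -1, 0, 0, 0, 1], [0, 0, 0, 0, 0, 0, 1]]]}}

```text
time: 5.9
tool_pos: [0.6126, 0.078, 0.2201]
tool_rot: [89.4, 89.6, -75.0]
wrist_force: [-0.3, 0.3, -0.5]
opening: -0.0
```

Request:
{"api": "send_rows", "payload": {"increments": [[[0, 0, -2, 0, 0, 0, 1], [0, 0, -1, 0, 0, 0, 1], [0, 0, -1, 0, 0, 0, 1]]]}}

```text
time: 6.2
tool_pos: [0.6125, 0.0779, 0.2191]
tool_rot: [102.3, 89.5, -62.1]
wrist_force: [-5.3, 0.2, 8.3]
opening: 0.0005
```

```bash
cat > way.py <<'E'
from fit2 import *
from rt import goal
p=np.load("p.npy"); th=p[4]
pin=np.array([-.134-.02*np.sin(th-.21),.12-.02*np.cos(th-.21)])
def W(x,z,y=0): return chest(p,[x,y,z])
if __name__=="__main__":
    print("----");print("pin",pin.round(4),"bar0",bailp(th,p[5],.072,0))
    print("ang",goal(45,-1).as_euler("xyz",degrees=True))
    for ph in(10,20,31,45,60,75,90,100,110):
        f=np.radians(ph);b=pin+.072*np.array([-np.cos(f),np.sin(f)])
        print(ph,W(*(b+[-.003,-.0141])).round(4))
    print("pre",W(-.32,.16).round(4), W(-.235,.13).round(4))
E
python3 way.py | sed -n '/----/,$p'
```

```text
----
pin [-0.1529  0.1265] bar0 [np.float64(-0.2139766352899094), 0, np.float64(0.16466872013667674)]
ang [180.         45.         16.0866016]
10 [0.4589 0.0329 0.1249]
20 [0.4621 0.0338 0.1371]
31 [0.4678 0.0354 0.1495]
45 [0.4782 0.0384 0.1634]
60 [0.4925 0.0425 0.1748]
75 [0.5092 0.0473 0.182 ]
90 [0.5271 0.0525 0.1844]
100 [0.5391 0.056  0.1833]
110 [0.5507 0.0593 0.1801]
pre [0.3694 0.007  0.16  ] [0.4511 0.0306 0.13  ]
```

Request:
{"api": "send_rows", "payload": {"increments": [[[0, 0, 10, 0, 0, 0, 1], [-10, -3, 30, 0, 0, 0, 1], [-30, -9, 30, 2.1, -7.5, 0, 1], [-40, -12, 10, 2.1, -7.5, 0, 1], [-45, -13, 0, 2.1, -7.5, 0, 1]]]}}

```text
time: 6.7
tool_pos: [0.492, 0.0414, 0.2984]
tool_rot: [178.8, 66.3, 14.6]
wrist_force: [0.6, -0.6, 0.8]
opening: 0.0004
```

Request:
{"api": "send_rows", "payload": {"increments": [[[-45, -13, 0, 2.1, -7.5, 0, 1], [-45, -13, 0, 2.1, -7.5, 0, 1], [-30, -8, -15, 1.8, -6, 0, 1], [0, 0, -40, 0, 0, 0, 1], [0, 0, -40, 0, 0, 0, 1]]]}}

```text
time: 7.2
tool_pos: [0.3846, 0.0081, 0.2122]
tool_rot: [178.3, 46.6, 13.8]
wrist_force: [0.3, -0.8, -0.1]
opening: 0.0002
```

```bash
python3 - <<'E'
from h import *
snap("c")
o=status.get_obs();print(o["tool_pos"],o["wrist_force"],o["qpos"])
E
python3 rt.py | grep "^45"
python3 crop.py pics/c_scene.png 135 85 255 195 3 pics/c1.png
python3 crop.py pics/c_top.png 145 95 190 185 3 pics/c2.png
```

```text
[0.38341734 0.01016748 0.20910105] [0.15322505 1.17785976 0.55073085] [-39.92825758 -18.46187532 137.50035751  51.06803167  45.52390267
   2.38128432]
45 1 [ 120.37   33.1  -129.43]
45 -1 [ 1.13 -1.83  0.82]
```

View pics/c1.png

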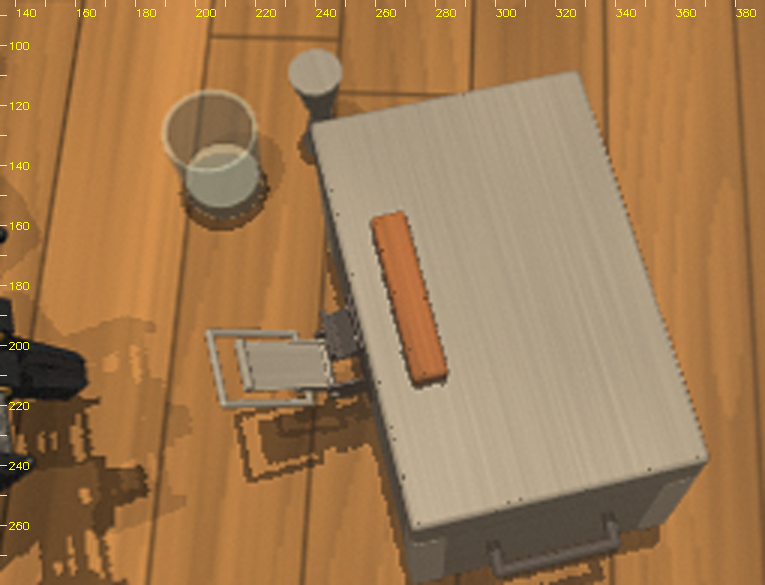

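View pics/c2.png

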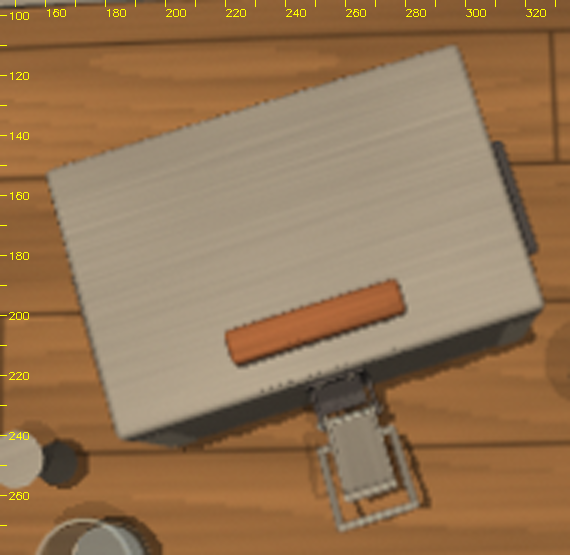

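```bash
cat > fit3.py <<'E'
import fit2
from fit2 import *
p=np.load("p.npy")
Sc,Tc=load("c","scene"),load("c","top")
Q={(-.213,1):((239,126),(185,241)),(-.005,1):((327.3,108.7),(160.7,153.3)),(-.005,-1):((370.7,237.7),(297.3,110.3)),(-.213,-1):((272.7,261.7),(326,197.3))}
B={k:v for k,v in P.items() if k[:3] in("bai","lev")}
def r(q):
    o=[]
    for (x,s),(a,b) in Q.items():
        X=chest(q,lidp(q[3],x+(q[6] if x>-.1 else 0),s*.1603,.042));o+=list(proj(Sc,X)[0]-a)+list(proj(Tc,X)[0]-b)
    M={"levL":lev(q[4],.076,.004,.02),"levR":lev(q[4],.076,.004,-.02),"bailL":bailp(q[4],q[5],.074,.032),"bailR":bailp(q[4],q[5],.074,-.032)}
    for k,(a,b) in B.items():
        X=chest(q,M[k]);o+=list(proj(Sc,X)[0]-a)+list(proj(Tc,X)[0]-b)
    return np.array(o)
q0=[p[0],p[1],p[2],.015,p[4],p[5],0]
print("====",r(q0).reshape(-1,4).round(1))
s=least_squares(r,q0,loss="soft_l1");print(s.x.round(4));print(r(s.x).reshape(-1,4).round(1))
p2=p.copy();p2[:6]=s.x[:6];np.save("p2.npy",p2)
E
python3 fit3.py | sed -n '/====/,$p'
```

```text
==== [[-1.1  0.7  0.2  0.4]
 [-1.1  0.1  0.3 -0.6]
 [-0.9  0.1 -0.1  0.1]
 [-1.  -0.5  0.5 -0.1]
 [-0.3 -1.5 -0.8 -0.1]
 [-0.1  0.9 -1.7  0.6]
 [-1.1 -0.3  0.3 -0.6]
 [-1.6 -0.3  0.7 -0.8]]
[ 6.7860e-01  9.6200e-02  2.8080e-01  1.0900e-02  2.0848e+00 -3.1431e+00
 -7.0000e-04]
[[-0.3  0.8  0.1 -0.3]
 [-0.7 -0.   0.2 -1. ]
 [-0.4 -0.  -0.3 -0.3]
 [-0.2 -0.6  0.2 -0.7]
 [-0.1 -0.9 -0.6 -0.1]
 [ 0.1  1.5 -1.6  0.7]
 [-0.7 -0.   0.3 -0.9]
 [-1.2 -0.   0.7 -1. ]]
```

```bash
sed -i 's/"p.npy"/"p2.npy"/' way.py; python3 way.py | sed -n '/----/,$p'
```

```text
----
pin [-0.1531  0.126 ] bar0 [np.float64(-0.2158309486817222), 0, np.float64(0.16129558343422398)]
ang [180.         45.         16.0866016]
10 [0.4605 0.0333 0.1244]
20 [0.4636 0.0342 0.1365]
31 [0.4694 0.0358 0.149 ]
45 [0.4797 0.0388 0.1628]
60 [0.4941 0.0429 0.1742]
75 [0.5107 0.0478 0.1814]
90 [0.5287 0.0529 0.1839]
100 [0.5407 0.0564 0.1828]
110 [0.5523 0.0597 0.1795]
pre [0.3712 0.0075 0.16  ] [0.4528 0.031  0.13  ]
```

Request:
{"api": "send_rows", "payload": {"increments": [[[0, 0, -20, 0.5, -0.9, 0.4, 1], [0, 0, -25, 0.5, -0.9, 0.4, 1], [10, 4, -25, 0, 0, 0, 1], [10, 4, -8, 0, 0, 0, 1], [10, 3, 0, 0, 0, 0, 1]]]}}

```text
time: 7.8
tool_pos: [0.421, 0.0194, 0.1378]
tool_rot: [179.5, 44.2, 15.9]
wrist_force: [-0.3, 0.0, 0.9]
opening: 0.0005
```

Request:
{"api": "send_rows", "payload": {"increments": [[[12, 5, -8, 0, 0, 0, 1], [12, 5, -3, 0, 0, 0, 1], [7, 2, 0, 0, 0, 0, 1], [3, 1, 2, 0, 0, 0, 1], [0, 0, 0, 0, 0, 0, 1]]]}}

```text
time: 8.3
tool_pos: [0.4651, 0.0341, 0.1369]
tool_rot: [179.4, 43.2, 16.4]
wrist_force: [-0.3, 0.3, 1.3]
opening: 0.0004
```

```bash
python3 - <<'E'
from h import *
snap("d")
o=status.get_obs();print(o["tool_pos"],o["wrist_force"],o["qpos"])
E
python3 rt.py | grep "^45"
python3 crop.py pics/d_scene.png 135 130 190 140 4 pics/d1.png
python3 crop.py pics/d_top.png 165 175 190 135 4 pics/d2.png
```

```text
[0.46435008 0.03391174 0.13630844] [-0.04179165  0.85235519 -0.63367562] [-26.82998486   5.87833254 134.64468105  86.95892963  29.94136583
 -29.86429077]
45 1 [-123.47  -35.94  124.82]
45 -1 [-0.08  1.76 -0.7 ]
```

View pics/d1.png

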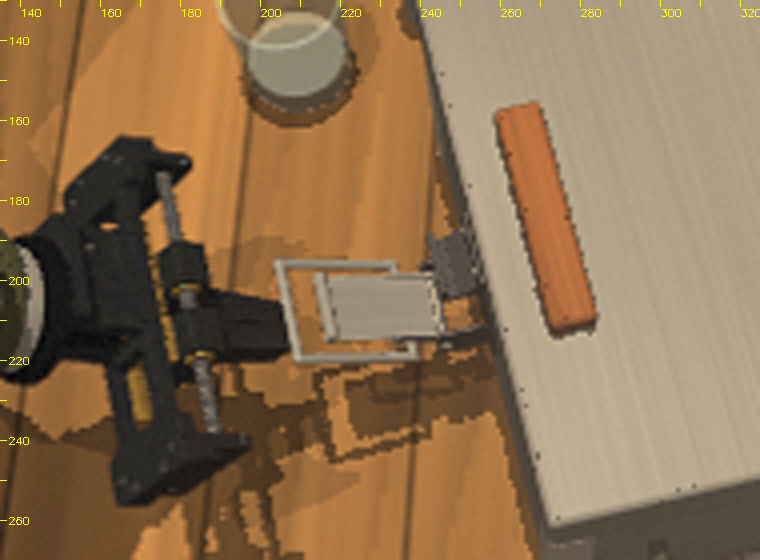

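View pics/d2.png

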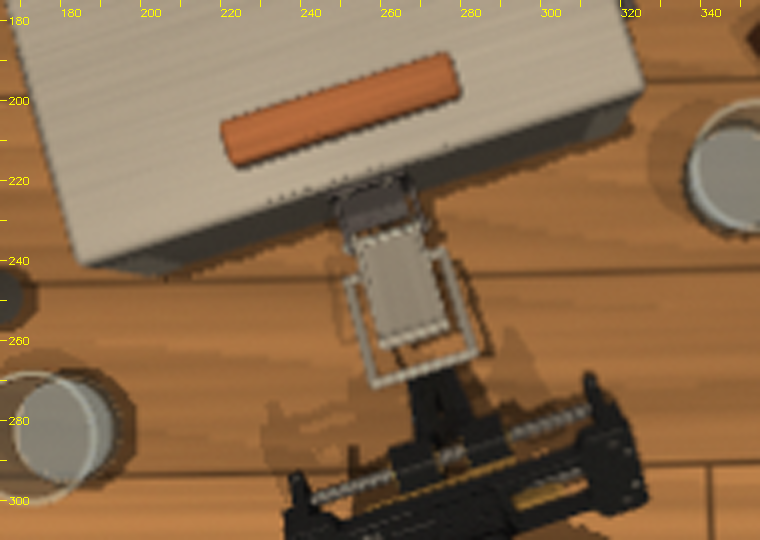

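```bash
python3 - <<'E'
from h import *
from scipy.spatial.transform import Rotation as Ro
o=status.get_obs();R=Ro.from_euler("xyz",o["tool_rot"],degrees=True).as_matrix();t=o["tool_pos"]
print(R.round(3))
for n in("scene","top"):
    f=load("d",n)
    for k,d in(("tcp",0),("-20",.02),("-40",.04)): 
        print(n,k,[proj(f,t-R[:,0]*d+R[:,1]*y+R[:,2]*z)[0].round(1) for y in(0,-.0175,.0175) for z in(0,)])
E
```

```text
[[ 0.698  0.289 -0.655]
 [ 0.205 -0.957 -0.203]
 [-0.686  0.007 -0.728]]
scene tcp [array([205.9, 213. ]), array([204.4, 206.1]), array([207.5, 220.1])]
scene -20 [array([198.6, 212.4]), array([197.1, 205.3]), array([200.1, 219.6])]
scene -40 [array([191. , 211.7]), array([189.6, 204.6]), array([192.5, 219. ])]
top tcp [array([272.7, 269.3]), array([265.4, 271.7]), array([279.9, 266.9])]
top -20 [array([274.4, 275.6]), array([267. , 278.1]), array([281.8, 273.2])]
top -40 [array([276.2, 282.2]), array([268.7, 284.7]), array([283.8, 279.7])]
```

Request:
{"api": "send_rows", "payload": {"increments": [[[1, 2, 5, 0, 0.8, 0, 1], [2, 1, 5, 0, 0.8, 0, 1], [3, 1, 4, 0, 0, 0, 1], [4, 1, 4, 0, 0, 0, 1], [4, 1, 4, 0, 0, 0, 1]]]}}

```text
time: 8.9
tool_pos: [0.4769, 0.039, 0.1597]
tool_rot: [-179.8, 44.9, 16.7]
wrist_force: [-0.8, 0.5, -0.2]
opening: 0.0005
```

```bash
python3 - <<'E'
from h import *
snap("e")
o=status.get_obs();print(o["tool_pos"],o["wrist_force"],o["qpos"])
E
python3 rt.py | grep "^45"
python3 crop.py pics/e_scene.png 135 130 190 140 4 pics/e1.png
```

```text
[0.47724014 0.03895325 0.15993871] [-0.82373883 -0.03606176  0.37185928] [-24.24634343   3.66148075 130.42490384  73.91982148  28.92600583
 -13.12845422]
45 1 [-122.05  -35.92  126.87]
45 -1 [-0.12  0.13 -0.54]
```

View pics/e1.png

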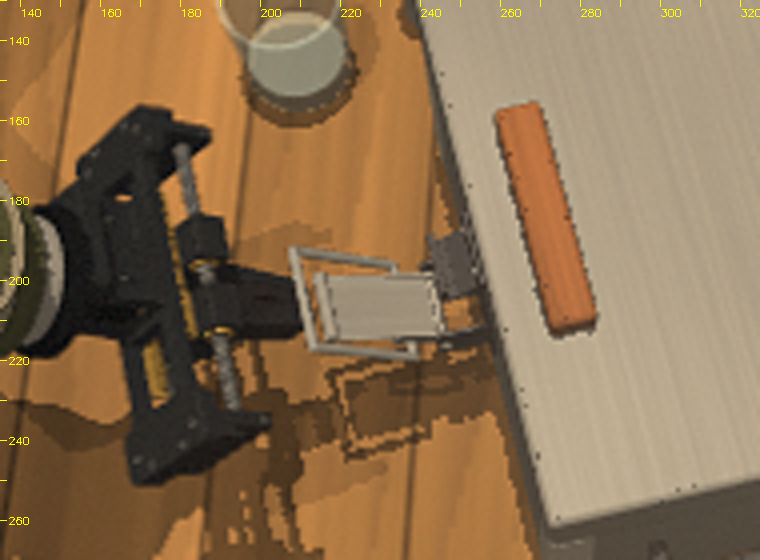

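Request:
{"api": "send_rows", "payload": {"increments": [[[4, 1, 4, 0, 0, 0, 1], [4, 1, 3, 0, 0, 0, 1], [4, 1, 3, 0, 0, 0, 1], [4, 1, 3, 0, 0, 0, 1], [4, 1, 2, 0, 0, 0, 1]]]}}

```text
time: 9.5
tool_pos: [0.4968, 0.0437, 0.175]
tool_rot: [-179.8, 44.9, 16.7]
wrist_force: [-0.2, 0.4, -0.2]
opening: 0.0006
```

```bash
python3 - <<'E'
from h import *
snap("f")
o=status.get_obs();print(o["tool_pos"],o["wrist_force"],o["qpos"])
E
python3 rt.py | grep "^45"
python3 crop.py pics/f_scene.png 135 130 190 140 4 pics/f1.png
```

```text
[0.49694332 0.04375281 0.17505267] [-0.19067453 -0.40388514  0.35971674] [-21.88474606   4.17045313 126.58417661  68.60129671  28.33317026
  -5.20576932]
45 1 [-122.05  -35.91  126.98]
45 -1 [-0.16  0.07 -0.49]
```

View pics/f1.png

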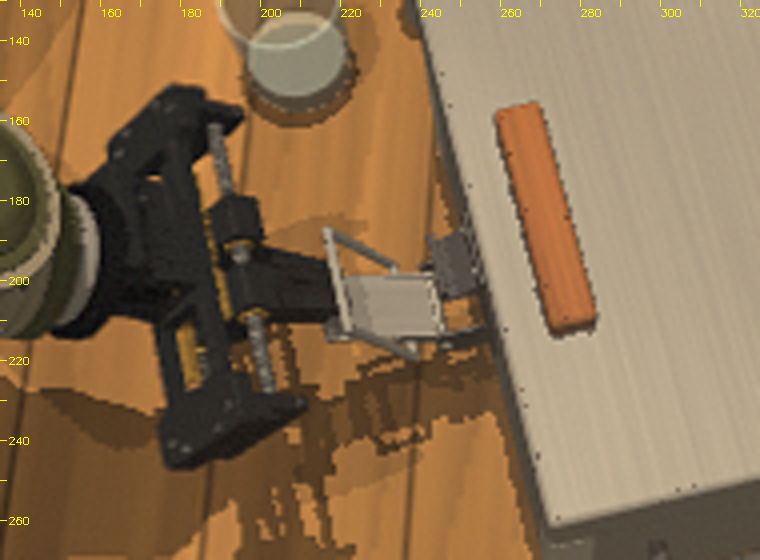

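Request:
{"api": "send_rows", "payload": {"increments": [[[4, 1, 3, 0, 0, 0, 1], [4, 1, 2, 0, 0, 0, 1], [5, 2, 2, 0, 0, 0, 1], [5, 1.5, 2, 0, 0, 0, 1], [5, 1.5, 1, 0, 0, 0, 1]]]}}

```text
time: 10.1
tool_pos: [0.5214, 0.0513, 0.1855]
tool_rot: [-179.8, 44.9, 16.7]
wrist_force: [-0.1, 0.3, -0.3]
opening: 0.0005
```

Request:
{"api": "send_rows", "payload": {"increments": [[[5, 1.5, 1, 0, 0, 0, 1], [5, 1.5, 0, 0, 0, 0, 1], [5, 1.5, 0, 0, 0, 0, 1], [0, 0, 0, 0, 0, 0, 1]]]}}

```text
time: 10.5
tool_pos: [0.5384, 0.0566, 0.1866]
tool_rot: [-179.8, 44.9, 16.8]
wrist_force: [-0.1, -0.3, 0.2]
opening: -0.0001
```

```bash
python3 - <<'E'
from h import *
snap("g")
o=status.get_obs();print(o["tool_pos"],o["wrist_force"],o["qpos"])
E
python3 rt.py | grep "^45"
python3 crop.py pics/g_scene.png 135 130 190 140 4 pics/g1.png
python3 crop.py pics/g_top.png 165 175 190 135 4 pics/g2.png
```

```text
[0.53787142 0.05646618 0.18653126] [-0.48422803 -0.62648687 -0.18002334] [-17.4149529    7.9712271  119.81189458  63.37452315  26.40907056
   3.86119978]
45 1 [-122.    -35.95  127.04]
45 -1 [-0.18  0.02 -0.5 ]
```

View pics/g1.png

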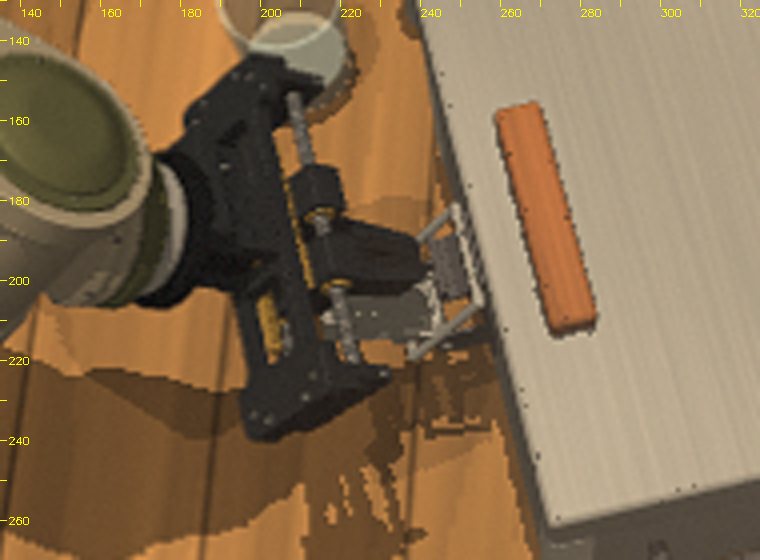

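View pics/g2.png

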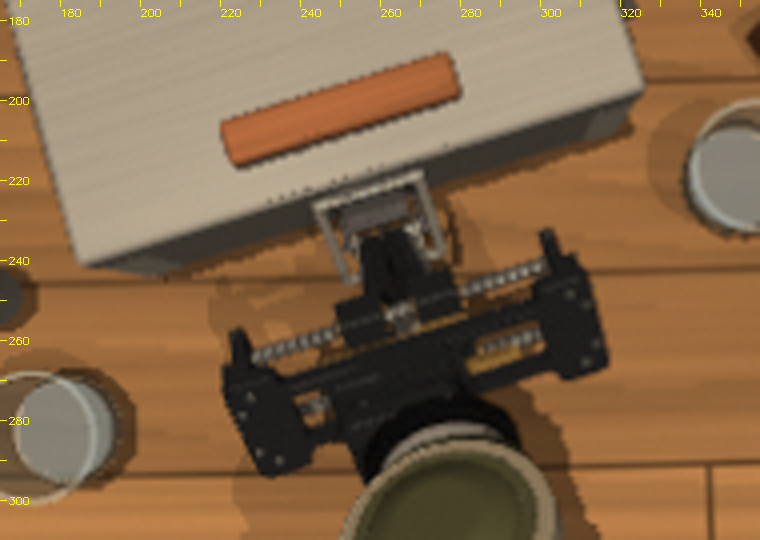

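The loop fell inward: its bar now lies behind the keeper against the lid, at about (245–253, 182–205) in "scene". Next I work out the lever-pressing path.

```bash
cat > lv.py <<'E'
from way import *
print("----")
prev=None
for th in [2.35,2.2,2.08,1.9,1.7,1.5,1.3,1.1,.9,.75,.6,.45,.3,.2,.1,0,-.05]:
    d=np.array([-np.sin(th),-np.cos(th)]);n=np.array([-np.cos(th),np.sin(th)]);u=np.array([.707,.707])
    r=np.interp(th,[0,.5,1.0],[.066,.064,.058]); h=.009*abs(u@n)
    q=np.array([-.134,.12])+r*d+(.004+h)*n; w=W(*q)
    print(th,q.round(4),(w*1000).round(1),"" if prev is None else ((w-prev)*1000).round(1));prev=w
E
python3 lv.py | sed -n '/----/,$p' | tail -17
```

```text
2.35 [-0.1661  0.17  ] [519.   50.1 170. ] 
2.2 [-0.1733  0.1646] [512.1  48.1 164.6] [-6.9 -2.  -5.5]
2.08 [-0.1785  0.1593] [507.1  46.7 159.3] [-5.  -1.4 -5.2]
1.9 [-0.185   0.1502] [500.9  44.9 150.2] [-6.3 -1.8 -9.1]
1.7 [-0.1901  0.1385] [496.   43.5 138.5] [ -4.9  -1.4 -11.7]
1.5 [-0.1926  0.1258] [493.6  42.8 125.8] [ -2.4  -0.7 -12.7]
1.3 [-0.1921  0.1126] [494.   42.9 112.6] [  0.4   0.1 -13.2]
1.1 [-0.1888  0.0997] [497.2  43.9  99.7] [  3.2   0.9 -12.9]
0.9 [-0.1835  0.0871] [502.3  45.3  87.1] [  5.1   1.5 -12.6]
0.75 [-0.1787  0.0783] [506.9  46.6  78.3] [ 4.6  1.3 -8.8]
0.6 [-0.1741  0.0714] [511.3  47.9  71.4] [ 4.4  1.3 -6.9]
0.45 [-0.1682  0.0652] [517.   49.6  65.2] [ 5.7  1.6 -6.1]
0.3 [-0.161   0.0605] [523.9  51.6  60.5] [ 6.9  2.  -4.7]
0.2 [-0.1557  0.0579] [529.   53.   57.9] [ 5.   1.5 -2.6]
0.1 [-0.1502  0.0557] [534.3  54.6  55.7] [ 5.3  1.5 -2.2]
0 [-0.1444  0.054 ] [539.9  56.2  54. ] [ 5.6  1.6 -1.7]
-0.05 [-0.1414  0.0535] [542.8  57.   53.5] [ 2.9  0.8 -0.5]
```

Request:
{"api": "send_rows", "payload": {"increments": [[[-12, -3.5, 0, 0, 0, -0.3, 1], [-14, -4, 0, 0, 0, -0.2, 1], [-10, -3, 0, 0, 0, 0, 1], [0, 0, 0, 0, 0, 0, 1]]]}}

```text
time: 11.0
tool_pos: [0.5001, 0.0457, 0.1862]
tool_rot: [-179.7, 45.0, 16.3]
wrist_force: [0.1, 0.4, -0.0]
opening: 0.0005
```

Request:
{"api": "send_rows", "payload": {"increments": [[[4, 1, -10, 0, 0, 0, 1], [3, 1, -8, 0, 0, 0, 1], [0, 0, -6, 0, 0, 0, 1], [-2, -0.5, -5, 0, 0, 0, 1], [-3, -1, -5, 0, 0, 0, 1]]]}}

```text
time: 11.5
tool_pos: [0.5044, 0.0453, 0.1527]
tool_rot: [-179.9, 44.8, 16.0]
wrist_force: [1.2, 0.7, 1.4]
opening: 0.0004
```

Request:
{"api": "send_rows", "payload": {"increments": [[[-2.5, -0.8, -5, 0, 0, 0, 1], [-2, -0.5, -5, 0, 0, 0, 1], [-2, -0.5, -5, 0, 0, 0, 1], [-1, -0.3, -5, 0, 0, 0, 1], [-1, -0.3, -5, 0, 0, 0, 1]]]}}

```text
time: 12.0
tool_pos: [0.4981, 0.0425, 0.128]
tool_rot: [-180.0, 44.6, 16.0]
wrist_force: [0.3, 1.5, 0.8]
opening: 0.0002
```

```bash
python3 - <<'E'
from h import *
snap("i")
o=status.get_obs();print(o["tool_pos"],o["wrist_force"],o["qpos"])
E
python3 rt.py | grep "^45"
python3 crop.py pics/i_scene.png 135 130 190 140 4 pics/i1.png
python3 crop.py pics/i_top.png 165 175 190 135 4 pics/i2.png
```

```text
[0.49781124 0.04250187 0.12765056] [ 0.40960491 -0.55017843 -0.21020314] [-21.81531603  10.87142756 129.36088075  87.69287984  25.89196548
 -25.99239136]
45 1 [ 122.62   35.27 -126.81]
45 -1 [-0.14  0.33  0.12]
```

View pics/i1.png

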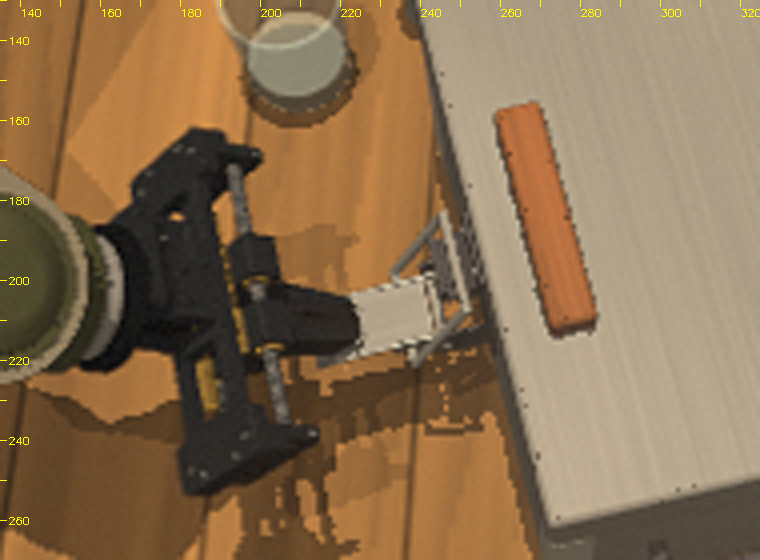

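View pics/i2.png

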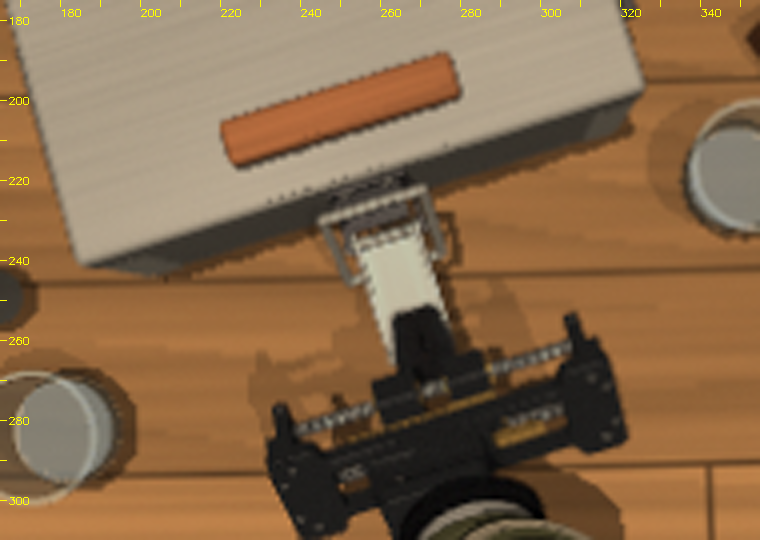

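Request:
{"api": "send_rows", "payload": {"increments": [[[-1, 0, -5, 0, 0, 0, 1], [-1, 0, -5, 0, 0, 0, 1], [0, 0, -5, 0, 0, 0, 1], [0, 0.3, -5, 0, 0, 0, 1], [1, 0.3, -5, 0, 0, 0, 1]]]}}

```text
time: 12.6
tool_pos: [0.4995, 0.0426, 0.1045]
tool_rot: [179.9, 44.4, 15.9]
wrist_force: [0.2, 1.3, 3.7]
opening: 0.0005
```

Request:
{"api": "send_rows", "payload": {"increments": [[[1, 0.4, -5, 0, 0, 0, 1], [1.5, 0.4, -5, 0, 0, 0, 1], [2, 0.5, -5, 0, 0, 0, 1], [2, 0.5, -4, 0, 0, 0, 1], [2, 0.5, -4, 0, 0, 0, 1]]]}}

```text
time: 13.1
tool_pos: [0.5112, 0.0453, 0.0835]
tool_rot: [179.8, 44.0, 16.0]
wrist_force: [-0.8, 0.7, 4.0]
opening: 0.0006
```

```bash
python3 - <<'E'
from h import *
snap("j")
o=status.get_obs();print(o["tool_pos"],o["wrist_force"],o["qpos"])
E
python3 rt.py | grep "^45"
python3 crop.py pics/j_scene.png 135 130 190 140 4 pics/j1.png
python3 crop.py pics/j_top.png 165 175 190 135 4 pics/j2.png
```

```text
[0.51091291 0.04525501 0.0829549 ] [-0.35906565  0.05009198  0.00789236] [-20.64427233  19.41690417 129.26880177 107.03402537  26.6162481
 -46.37813931]
45 1 [-123.29  -35.4   126.21]
45 -1 [-0.16  0.92  0.03]
```

View pics/j1.png

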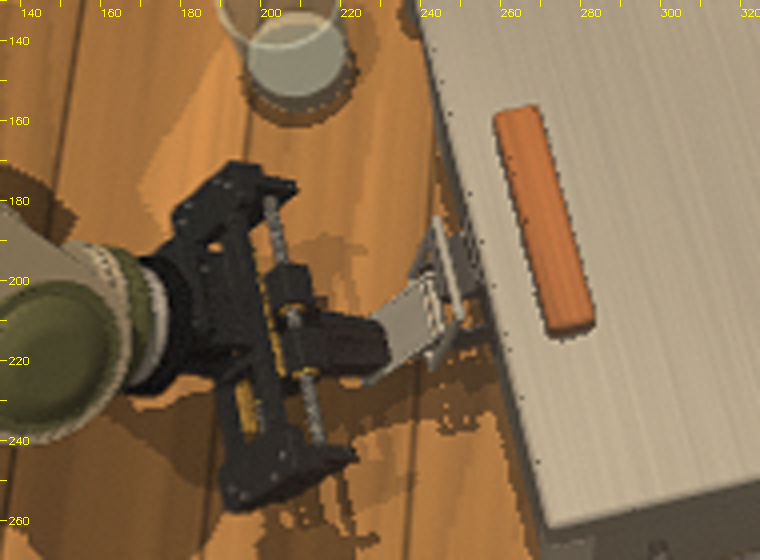

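View pics/j2.png

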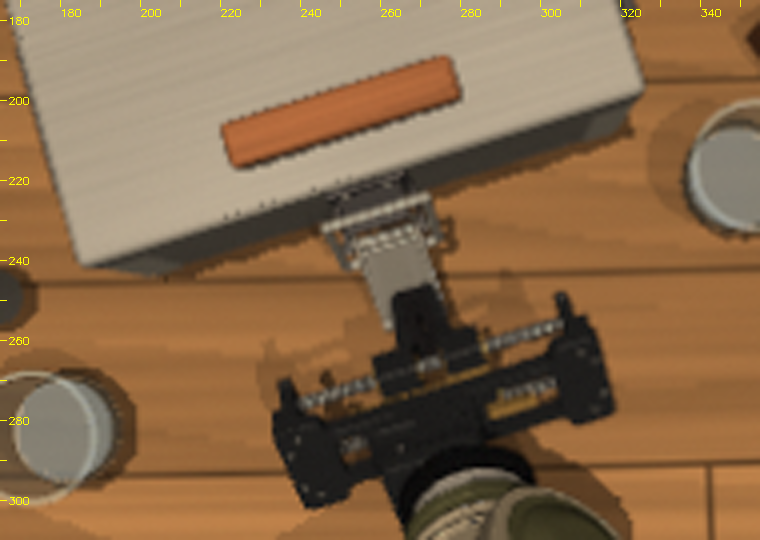

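```bash
cat > bar.py <<'E'
import sys
from way import *
tag=sys.argv[1];v=list(map(float,sys.argv[2:6]))
x,e=tri((load(tag,"scene"),load(tag,"top")),(v[:2],v[2:]))
c,s=np.cos(p[2]),np.sin(p[2]);d=x-[p[0],p[1],0]
print("BAR chest",(np.array([c*d[0]+s*d[1],-s*d[0]+c*d[1],d[2]])*1000).round(1),e)
E
python3 bar.py j 243.7 184.2 243.6 232 | grep BAR; python3 bar.py j 250 209.7 270.7 223.6 | grep BAR
```

```text
BAR chest [-124.9   36.1  164. ] [np.float64(0.0010232597747183592), np.float64(0.0010232597747182434)]
BAR chest [-125.   -27.7  165.8] [np.float64(0.0008001575438347779), np.float64(0.0008001575438347087)]
```

Request:
{"api": "send_rows", "payload": {"increments": [[[2, 1.2, -6, 0, 0.5, 0, 1], [2, 1.2, -6, 0, 0.4, 0, 1], [3, 1.3, -5, 0, 0, 0, 1], [4, 1.3, -4, 0, 0, 0, 1], [4, 1.3, -3, 0, 0, 0, 1]]]}}

```text
time: 13.7
tool_pos: [0.5267, 0.0515, 0.0569]
tool_rot: [-179.8, 45.1, 16.1]
wrist_force: [-0.2, -0.8, 0.1]
opening: 0.0006
```

Request:
{"api": "send_rows", "payload": {"increments": [[[4, 1.2, -1, 0, 0, 0, 1], [4, 1.2, -1, 0, 0, 0, 1], [3, 1, 0, 0, 0, 0, 1], [3, 1, 0, 0, 0, 0, 1]]]}}

```text
time: 14.1
tool_pos: [0.5396, 0.0558, 0.0529]
tool_rot: [-179.8, 45.5, 16.0]
wrist_force: [-51.0, -18.3, 38.7]
opening: 0.0002
```

Request:
{"api": "send_rows", "payload": {"increments": [[[-3, -1, 0, 0, 0, 0, 1], [-8, -2, 0, 0, 0, 0, 1], [-15, -4, 3, 0, 0, 0, 1], [-20, -6, 6, 0, 0, 0, 1], [-30, -9, 12, 0, 0, 0, 1]]]}}

```text
time: 14.6
tool_pos: [0.4622, 0.0341, 0.0743]
tool_rot: [-179.8, 45.5, 16.1]
wrist_force: [-0.1, -1.6, 0.5]
opening: 0.0003
```

Request:
{"api": "send_rows", "payload": {"increments": [[[-25, -7, 25, 0, 0, 0, 1], [-15, -5, 30, 0, 0, 0, 1], [0, 0, 0, 0, 0, 0, 1]]]}}

```text
time: 14.9
tool_pos: [0.4203, 0.0225, 0.1275]
tool_rot: [-179.8, 45.5, 16.1]
wrist_force: [0.1, -0.9, 0.7]
opening: 0.0005
```

```bash
python3 - <<'E'
from h import *
snap("k")
o=status.get_obs();print(o["tool_pos"],o["wrist_force"],o["qpos"],o["time"])
E
python3 crop.py pics/k_scene.png 135 85 245 190 3 pics/k1.png
python3 crop.py pics/k_top.png 145 95 200 185 3 pics/k2.png
```

```text
[0.42082496 0.02300077 0.12539748] [ 0.49333667 -0.30283175  0.37986236] [-32.83572373   1.83915106 140.25101184  81.69831227  32.34051996
 -29.26643492] 15.0
```

View pics/k1.png

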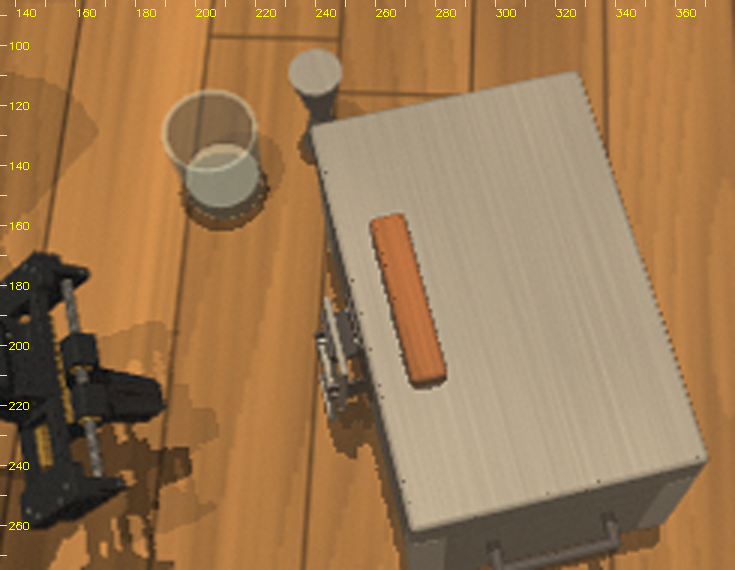

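View pics/k2.png

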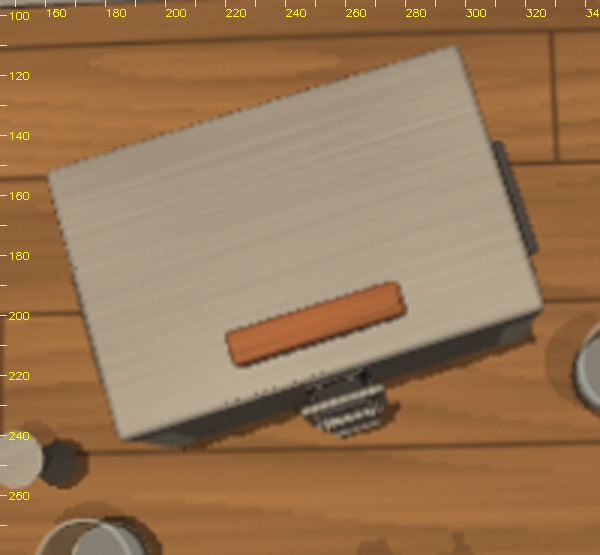

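```bash
python3 crop.py pics/k_scene.png 225 170 50 55 10 pics/k3.png
python3 crop.py pics/k_top.png 235 205 50 45 10 pics/k4.png
python3 - <<'E'
import cv2,numpy as np
a=cv2.imread("pics/k3.png");b=cv2.imread("pics/k4.png")
h=max(a.shape[0],b.shape[0]);b=cv2.copyMakeBorder(b,0,h-b.shape[0],0,0,0)
cv2.imwrite("pics/k5.png",cv2.resize(np.hstack([a,b]),None,fx=.78,fy=.78))
E
```

```text
(no output)
```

View pics/k5.png

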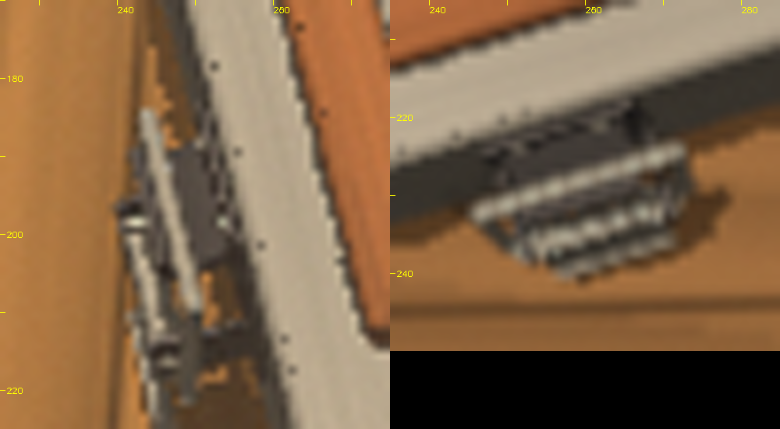

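```bash
python3 - <<'E' | sed -n '/----/,$p'
from way import *
print("----")
for n in("scene","top"):
    f=load("k",n)
    for y in(.035,-.035): print(n,"bar",y,proj(f,W(-.125,.172,y))[0].round(1))
    for th in(0,.1,.2,.3): print(n,"bead out",th,[proj(f,chest(p,lev(th,.072,.004,y)))[0].round(1) for y in(.02,-.02)], "near pin",[proj(f,chest(p,lev(th,.004,.004,y)))[0].round(1) for y in(.02,-.02)])
E
python3 bar.py k 243.3 184.3 245.5 232.3|grep BAR;python3 bar.py k 249.2 209.5 271.8 224.2|grep BAR
```

```text
----
scene bar 0.035 [243.9 183. ]
scene bar -0.035 [250.9 211.6]
scene bead out 0 [array([243.5, 210.2]), array([247. , 225.1])] near pin [array([241.5, 199.9]), array([245.2, 215.5])]
scene bead out 0.1 [array([240.6, 210.8]), array([244.1, 225.6])] near pin [array([241.3, 199.8]), array([245.1, 215.5])]
scene bead out 0.2 [array([237.8, 211.2]), array([241.3, 226.1])] near pin [array([241.2, 199.8]), array([244.9, 215.5])]
scene bead out 0.3 [array([235. , 211.5]), array([238.5, 226.5])] near pin [array([241. , 199.7]), array([244.8, 215.4])]
top bar 0.035 [243.9 232.1]
top bar -0.035 [273.9 222.7]
top bead out 0 [array([256.1, 238.4]), array([271.2, 233.7])] near pin [array([254., 237.]), array([270.2, 231.9])]
top bead out 0.1 [array([256.9, 241.1]), array([272. , 236.4])] near pin [array([254. , 237.1]), array([270.2, 232.1])]
top bead out 0.2 [array([257.7, 243.7]), array([272.8, 239. ])] near pin [array([254. , 237.2]), array([270.2, 232.2])]
top bead out 0.3 [array([258.4, 246.3]), array([273.6, 241.6])] near pin [array([254.1, 237.3]), array([270.3, 232.3])]
BAR chest [-126.9   31.6  173.3] [np.float64(0.0002295942382770973), np.float64(0.00022959423827693018)]
BAR chest [-127.3  -29.6  172.8] [np.float64(0.00036274995116275055), np.float64(0.00036274995116255306)]
```

The lever looks down and the bar sits at the seat, measured (-127, ±30, 173) mm. The bead edge reads 0 to 0.1 rad, so I'll touch the lever gently once more to check that it's fully down.

Request:
{"api": "send_rows", "payload": {"increments": [[[15, 5, -30, 0, 0, 0, 1], [25, 7, -25, 0, 0, 0, 1], [30, 9, -12, 0, 0, 0, 1], [15, 4, -3, 0, 0, 0, 1], [10, 3, 0, 0, 0, 0, 1]]]}}

```text
time: 15.5
tool_pos: [0.5169, 0.0526, 0.0479]
tool_rot: [-179.4, 46.2, 16.3]
wrist_force: [0.0, 0.6, -0.0]
opening: 0.0005
```

Request:
{"api": "send_rows", "payload": {"increments": [[[3, 1, 0, 0, 0, 0, 1], [1, 0.3, 0, 0, 0, 0, 1], [0, 0, 0, 0, 0, 0, 1]]]}}

```text
time: 15.8
tool_pos: [0.5204, 0.0557, 0.0429]
tool_rot: [-179.1, 46.6, 16.6]
wrist_force: [0.7, -0.7, 0.5]
opening: 0.0
```

Request:
{"api": "send_rows", "payload": {"increments": [[[0, -2, 6, 0, 0, 0, 1], [2, -1, 5, 0, -0.7, 0, 1], [2, 0.6, 0, 0, -0.5, 0, 1], [2, 0.6, 0, 0, 0, 0, 1]]]}}

```text
time: 16.2
tool_pos: [0.5253, 0.0533, 0.0535]
tool_rot: [-179.6, 45.4, 16.1]
wrist_force: [-0.4, 0.7, 0.0]
opening: 0.0003
```

Request:
{"api": "send_rows", "payload": {"increments": [[[2, 0.6, 0, 0, 0, 0, 1], [2, 0.6, 0, 0, 0, 0, 1]]]}}

```text
time: 16.4
tool_pos: [0.5295, 0.0545, 0.0534]
tool_rot: [-179.6, 45.4, 16.1]
wrist_force: [0.8, 0.2, 1.2]
opening: 0.0007
```

Request:
{"api": "send_rows", "payload": {"increments": [[[1.5, 0.4, 0, 0, 0, 0, 1], [1.5, 0.4, 0, 0, 0, 0, 1]]]}}

```text
time: 16.6
tool_pos: [0.5329, 0.0555, 0.0532]
tool_rot: [-179.6, 45.4, 16.1]
wrist_force: [0.1, 0.2, -0.1]
opening: 0.0005
```

Request:
{"api": "send_rows", "payload": {"increments": [[[1.5, 0.4, 0, 0, 0, 0, 1], [1, 0.3, 0, 0, 0, 0, 1]]]}}

```text
time: 16.8
tool_pos: [0.5356, 0.0563, 0.0532]
tool_rot: [-179.6, 45.4, 16.1]
wrist_force: [-0.3, 1.4, -0.3]
opening: 0.0003
```

Request:
{"api": "send_rows", "payload": {"increments": [[[1, 0.3, 0, 0, 0, 0, 1], [0.5, 0.1, 0, 0, 0, 0, 1]]]}}

```text
time: 17.0
tool_pos: [0.5371, 0.0568, 0.053]
tool_rot: [-179.6, 45.5, 16.1]
wrist_force: [-3.4, -0.3, 1.3]
opening: 0.0002
```

Request:
{"api": "send_rows", "payload": {"increments": [[[1, 0.3, 0, 0, 0, 0, 1]]]}}

```text
time: 17.1
tool_pos: [0.5376, 0.057, 0.0527]
tool_rot: [-179.6, 45.5, 16.1]
wrist_force: [-10.2, -3.6, 6.8]
opening: 0.0008
```

Request:
{"api": "send_rows", "payload": {"increments": [[[1.5, 0.4, 0, 0, 0, 0, 1]]]}}

```text
time: 17.2
tool_pos: [0.5382, 0.0572, 0.0524]
tool_rot: [-179.6, 45.6, 16.0]
wrist_force: [-22.1, -7.6, 17.2]
opening: 0.0004
```

Contact is stiff: about 29 N within roughly 1 mm, so the lever is at its stop. I'll retreat and take a last look.

Request:
{"api": "send_rows", "payload": {"increments": [[[-3, -1, 0, 0, 0, 0, 1], [-8, -2, 0, 0, 0, 0, 1], [-15, -4, 3, 0, 0, 0, 1], [-20, -6, 6, 0, 0, 0, 1], [-30, -9, 12, 0, 0, 0, 1]]]}}

```text
time: 17.7
tool_pos: [0.4606, 0.0355, 0.0735]
tool_rot: [-179.6, 45.6, 16.2]
wrist_force: [-1.4, -1.1, 0.1]
opening: 0.0004
```

Request:
{"api": "send_rows", "payload": {"increments": [[[-25, -7, 25, 0, 0, 0, 1], [-15, -5, 30, 0, 0, 0, 1], [0, 0, 0, 0, 0, 0, 1], [0, 0, 0, 0, 0, 0, 1], [0, 0, 0, 0, 0, 0, 1]]]}}

```text
time: 18.2
tool_pos: [0.4188, 0.0239, 0.1258]
tool_rot: [-179.6, 45.5, 16.1]
wrist_force: [0.0, 0.9, -0.2]
opening: 0.0003
```

```bash
python3 - <<'E'
from h import *
o=snap("l")
for n in o:
    a=cv2.imread(f"pics/k_{n}.png").astype(int);b=cv2.imread(f"pics/l_{n}.png").astype(int)
    s=np.s_[100:270,215:380] if n=="scene" else np.s_[100:250,150:340]
    print(n,(abs(a-b).max(2)[s]>25).sum())
    # lid drop since unlatched: grip centroid
    for t in("c","l"):
        im=cv2.imread(f"pics/{t}_{n}.png");hsv=cv2.cvtColor(im,cv2.COLOR_BGR2HSV)
        m=(hsv[...,0]<12)&(hsv[...,1]>130)&(hsv[...,2]>120);m2=np.zeros_like(m)
        w=np.s_[150:220,250:290] if n=="scene" else np.s_[185:220,215:285]
        m2[w]=m[w];ys,xs=np.nonzero(m2);print(t,xs.mean(),ys.mean(),len(xs))
s=status.get_obs();print(s["tool_pos"],s["wrist_force"],s["time"])
im=np.hstack([cv2.imread("pics/l_scene.png"),cv2.imread("pics/l_top.png")]);cv2.imwrite("pics/l_both.png",cv2.resize(im,(800,300)))
E
```

```text
scene 1
c 272.8484848484849 190.54545454545453 33
l 271.0 188.75862068965517 29
top 0
c 248.22857142857143 201.9918367346939 490
l 249.27810650887574 202.30571992110453 507
[0.41870645 0.02404763 0.12543441] [-0.52523419 -0.45316802 -0.40683666] 18.3
```

View pics/l_both.png

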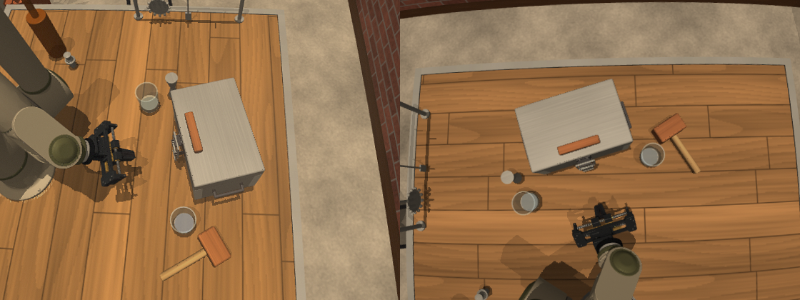

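The lid is shut, the loop is hooked and the lever is down. Nothing beside the chest has moved and the arm is clear, so I'm handing it in.

```bash
python3 -c "
from station import env
print(env.sign_off())"
```

```text
the job is handed in; nothing more can be done
None
```

The ice chest is latched, and I handed it in at about 18 s with the arm well clear. I lowered the lid onto its seal, flipped the wire loop over behind the keeper lip, and pressed the lever down to its stop.

**What the last checks showed:**
- **Loop:** its bar measured about 2 mm from the keeper seat across two views.
- **Lever:** in the pictures its end read somewhere between 0 and 0.1 rad. A second light touch met a hard stop (about 29 N within roughly 1 mm), 2 to 3 mm short of where I predicted it. I take that as fully down, with the gap being calibration error. It had not moved after I let go.
- **Latch holding:** pictures before and after the second touch were the same around the chest.
- **Glasses, jigger and mallet:** all stand where they were in the final pictures.

**What went less well:**
- The first press of the lever peaked at about 67 N, harder than I meant. It came from the fingertips and stayed under the 120 N wrist limit.
- My check that the latch pulled the lid tighter, from the shift of the hand grip in the pictures, was too noisy to confirm it.

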